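# Spin coater chuck change: ready the chuck, hold the lid

### The job

I am about to change the chuck in the spin coater: put the small chuck that is lying on the bench into the empty chuck stand, stem down and grooved face up, fully home, and let go of it. Then raise the coater's lid by the black pull at its front and hold it still at 50 degrees open so that I have both hands free; it falls shut by itself, so finish while still holding it there. Leave everything else on the bench where it is.

Things in the scene. Friction and masses are not known exactly. Their poses are not given: they have to be found in the camera images.
- chuck: small vacuum chuck, about 80 g: aluminium disc 50 mm across, 10 mm thick; on its back a steel stem 18 mm across, 30 mm long, its last 6 mm tapering to 11 mm. Starts lying loose on the bench on the disc's rim and the stem's end, stem 33 degrees below level, pointing roughly away from the robot. Origin: centre of the disc's back, where the stem begins; z out through the face; stem end at z = -30 mm.
- chuck_face (a point): centre of the small chuck's flat face, the side with three fine round grooves and no stem, 10 mm along z from the chuck's origin.
- stand: the empty chuck stand, fixed to the bench: dark round foot 80 mm across, 10 mm high, and a white upright tube 32 mm across, its rim 46 mm above the bench. The round hole is about 20 mm wide and 36 mm deep, open at the top: a chuck's stem goes down it and the disc's back then rests on the rim. Origin: centre of the foot's underside, z up.
- stand_mouth (a point): centre of the rim of the empty stand's tube, 46 mm above the table, z up. A seated chuck's origin lies here.
- stand_full: the other, identical stand, fixed; the larger chuck is parked in it.
- coater: the spin coater, fixed: white housing 270 mm deep (x), 240 mm wide (y), 100 mm high to its steel deck with a round bowl in it. Origin: centre of its underside; x points to the back, where the lid is hinged, -x is its front with the control panel.
- lid (a joint): opening angle of the spin coater's lid in rad: 0 shut, grows as its front edge rises, stop at 1.75. The lid is a clear sheet 224 mm (x) x 216 mm x 8 mm with black edges, about 0.5 kg; it turns freely and falls shut from any angle below about 1.5 when nothing holds it.
- lid_hinge (a point): middle of the lid's hinge axis, 108 mm above the table, 108 mm behind the coater's centre; fixed, axes as the coater's; the axis runs along the coater's y.
- pull_grip (a point): grip point on the lid's pull, a flat black tongue 22 mm wide (y), 12 mm thick (z) sticking out level from the middle of the lid's front edge; 272 mm from the hinge axis, moves with the lid; x along the tongue to the hinge, z square to the lid (up when shut). The tongue goes on 20 mm outwards; with the lid shut the housing's front face is 29 mm behind this point and the bench 106 mm below.
- big_chuck: a larger vacuum chuck parked face up in the other stand: aluminium disc 76 mm across, 10 mm thick, same stem; origin at the centre of the disc's underside. Leave it alone.
- tweezers: steel wafer tweezers lying flat, 127 mm long, 13 mm wide, 6 mm high; origin under their middle, x along them. Leave alone.
- wafer_carrier: round flat wafer carrier, milky plastic, 113 mm across, 21 mm high; origin at the centre of its underside. Leave alone.
- resist_bottle: amber bottle with black cap, 72 mm across, 155 mm high; origin at the centre of its foot. Leave alone.
- wash_bottle: white wash bottle, 64 mm across, 145 mm to the cap, with a thin bent spout to 178 mm; origin at the centre of its foot. Leave alone.
- timer: white bench timer lying flat, 62 x 75 x 18 mm; origin at the centre of its underside. Leave alone.
There are look-alikes about, which are no part of the job. What is shaped like the chuck but orange or yellow is not meant.

How it is judged:
By the outcome, as a careful person would: the job done as asked, in the order asked, and still so for the second after the job is handed in, while the arm keeps its last pose, push and grip.
It also fails if it takes over 64 s, if anything falls off the work surface, if the arm or the gripper's body presses on something with over 40 N, if the wrist force passes 120 N, or if a joint passes its speed limit or range.

### The arm

A 6-joint arm with a two-finger parallel gripper is mounted at the origin on the work surface. World frame = base frame: x ahead of the robot, y to its left, z up, the work surface at z = 0. Lengths are in m, angles in rad, forces in N, time in s.
With the tool pointing down it reaches from about 0.275 to 0.85 m from the base axis. Payload 5.2 kg.
Tool frame: the origin (TCP) lies on the centre line of the jaws, within the pads' length; the fingertips stand 19 mm ahead of it and the grasp point (between the pads) is the TCP (env.tcp_to_tips is the distance from the TCP to the fingertips, in m); z points along the fingers, y is the line along which they close (so a half turn about z gives the same grasp; the last joint's range is limited). The gripper opens to 85 mm and grips with 20 to 120 N. Pads are 22 mm wide; open, the fingers measure 114 mm over their backs; the gripper's body (76 mm by 85 mm) begins 54 mm behind the grasp point. The pads swing forward as they close: fully open they stand 13 mm farther back than shut.
Start: joints at [1.064, 0.259, 1.535, -0, 1.348, -0.203], TCP at [0.165, 0.525, 0.25] pointing down, gripper open.
Joint ranges: [-3.14, 3.14], [-0.91, 2.08], [0.19, 2.58], [-1.22, 4.36], [0.22, 2.71], [-3.12, 3.12]. Speed limits (rad/s): [2.57, 2.57, 3.14, 3.14, 3.14, 3.14].

### API

Orientations are given as a unit quaternion [w, x, y, z].
In Python, from bench import env gives the robot as it stands.
- The arm moves only by the tool play_rows, never from a script. Its argument "commands" is a list of rows, each a list of 5 numbers: the opening, from -1 (shut) to 1 (fully open), then the shift along the tool's x, y, z each as a share of 0.2 m, from -1 to 1, then the turn about the tool's z as a share of pi rad, from -1 to 1. In form: [[gripper, x, y, z, turn], ...]. A call has 1 to 8 rows; each row is the pose to reach, as a shift and turn from the pose commanded when the call began, along the tool's axes at that moment, turning the shorter way round; what a row does not reach only later rows make up. A row lasts 1/10 s, in which the tool goes at most 50 mm and 8.59 degrees, less where a joint would pass 70% of its speed; a pose out of reach is approached as far as the arm can. A call with a number of a shift or a turn outside -1 to 1 is refused whole. A call with a gripper value outside its range is refused whole. The fingers move at their own pace and stop on an object; "newtons" is the grip in N (left out, the last holds). Time passes only in rows, so rows that repeat a pose let the fingers close. It gives the time, the measured TCP pose, the force, the opening and the grip force at its end, in the units of the state.
- env.sense(): the state, without advancing time (a new reading comes with each control period).
- env.capture(name): name is "scene" or "side" or "wrist"; returns a dict with "color" (480x640x3 uint8, blue, green, red), "depth" (480x640 float32, m along the optical axis (not along the pixel's ray), 0 where there is no reading), "fx", "fy", "cx", "cy" (pixels), "T" (4x4, takes a point from camera to world coordinates). Camera axes: x right, y down, z forward; pixel columns grow to the right and rows downward; lengths in m; the calibration is good to about 2 mm. A picture is of the moment at which its call begins.
- env.job_done(): hands the job in; it is judged then, once.
The state is a dict: "clock": time; "joints": joint angles; "dq": joint speeds; "joint_torque": joint torques, N m; "tool_pos": TCP position; "orientation": TCP orientation; "ft_force": force on the tool from outside, world axes, zero at the start; "ft_torque": the same for the moment, N m; "finger_gap": finger opening in m; "gripper_force": force on a finger pad.
Only numpy, scipy, OpenCV 4.12 (cv2) and the standard library are available. Lean on these libraries where they do the work, as an engineer would, in place of code of your own. Each camera call takes 0.05 s, during which the arm holds its last target. There are 200 camera calls.

## Working session

There is one attempt and no reset: what is moved stays moved. The work goes in short steps, Python scripts to look and compute and a tool call to move; the robot and the scene stay as the last step left them, time stands still between calls to the robot, and variables do not carry over. Pictures are saved under pics/ and viewed, at most 10 in all, crops included, and the job is handed in when it is done.

Besides the shell and the picture viewer there is one more tool, called after "Emit:" as name(argument=value, ...), one argument or row to a line, values as JSON. play_rows: Moves the arm, as the interface text tells. Shift numbers are shares of 0.2 m and turn numbers shares of pi rad, none past 1 either way. Its arguments: {"type":"object","properties":{"commands":{"type":"array"},"newtons":{"type":"number"}},"required":["commands"]}

```bash
mkdir -p pics; cat > h.py <<'E'
import numpy as np,cv2
from bench import env
def cap(n,save=None):
    c=env.capture(n); c['color']=np.array(c['color']); 
    if save: cv2.imwrite('pics/'+save,c['color']); np.savez('pics/'+save+'.npz',**c)
    return c
def load(s): return dict(np.load('pics/'+s+'.npz'))
def pts(c):
    v,u=np.mgrid[:480,:640]; d=c['depth']
    P=np.stack([(u-c['cx'])/c['fx']*d,(v-c['cy'])/c['fy']*d,d],-1)
    return P@c['T'][:3,:3].T+c['T'][:3,3]
def ray(c,u,v,z):
    r=c['T'][:3,:3]@np.array([(u-c['cx'])/c['fx'],(v-c['cy'])/c['fy'],1]); o=c['T'][:3,3]
    return o+r*(z-o[2])/r[2]
E
python3 - <<'E'
from h import *
for n in('scene','side','wrist'):
    c=cap(n,n+'0.png'); print(n,c['fx'],c['T'].round(3).tolist())
s=env.sense(); print(s['tool_pos'],s['orientation'],s['ft_force'],s['finger_gap'])
E
```

```text
scene 574.7359281755454 [[0.548, 0.476, -0.688, 1.619], [0.837, -0.322, 0.443, -0.694], [-0.011, -0.818, -0.575, 0.963], [0.0, 0.0, 0.0, 1.0]]
side 459.7675440307858 [[0.869, -0.301, 0.392, 0.154], [-0.494, -0.534, 0.686, -0.714], [0.003, -0.79, -0.613, 0.736], [0.0, 0.0, 0.0, 1.0]]
wrist 345.994175474996 [[0.3, 0.906, 0.298, 0.088], [0.954, -0.285, -0.094, 0.548], [-0.0, 0.312, -0.95, 0.373], [0.0, 0.0, 0.0, 1.0]]
[0.16431453 0.52446104 0.24966374] [-2.62772640e-04  1.51338531e-01  9.88481722e-01 -6.81933127e-04] [ 0.47536966  0.57580642 -0.32524419] 0.08544726820618928
```

View pics/scene0.png

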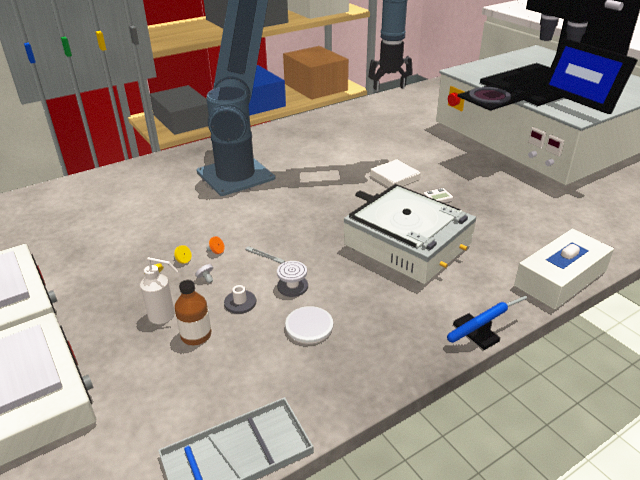

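View pics/side0.png

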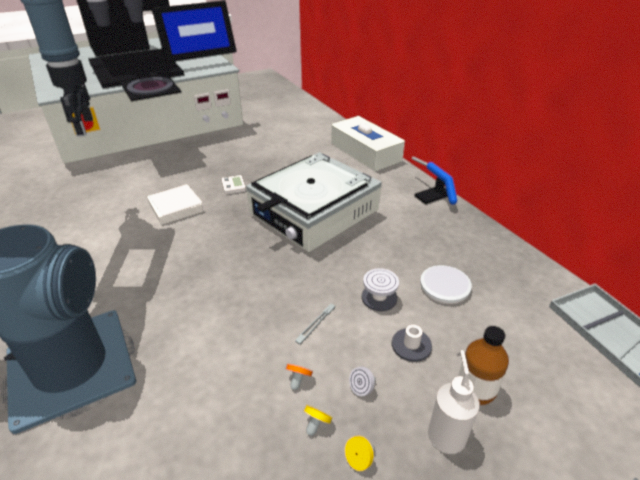

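Candidates for the chuck: in the scene view yellow (183,255), orange (217,245) and silver (205,272); in the side view orange (298,375), yellow (317,415), yellow (360,453), silver (362,382), and the big chuck in its stand (380,283). By the description I choose the silver one with the grooved face. The empty stand is at scene (240,298) and side (412,342), and the coater's pull is at scene (368,198) and side (270,203). Next are a close crop and first measurements.

```bash
python3 - <<'E'
from h import *
a=load('scene0.png');b=load('side0.png')
A=cv2.resize(a['color'][230:330,160:310],(600,400),interpolation=2)
B=cv2.resize(b['color'][320:480,270:500],(575,400),interpolation=2)[:,:]
out=np.zeros((600,800,3),np.uint8)
A=cv2.resize(A,(400,267));B=cv2.resize(b['color'][310:480,270:500],(800,591)); 
cv2.imwrite('pics/crop1.png',B[:,:])
P=pts(b);Q=pts(a)
def w(P,u,v): print((u,v),P[v,u].round(4))
for u,v in((362,382),(370,370),(355,395),(362,370),(298,371),(317,412),(413,332),(412,355),(380,278),(270,203)): w(P,u,v)
print('scene')
for u,v in((205,270),(209,276),(240,289),(240,305),(292,268),(366,196),(360,193)): w(Q,u,v)
# tube rim: points z 0.04..0.05 near stand
for n,X in(('side',P),('scene',Q)):
    s0=P[355,412]
    m=(abs(X[...,2]-.046)<.004)&(np.hypot(X[...,0]-s0[0],X[...,1]-s0[1])<.06)
    p=X[m]; print(n,len(p),p.mean(0),p.min(0),p.max(0))
E
```

```text
(362, 382) [ 0.4547 -0.3205  0.0268]
(370, 370) [ 0.4947 -0.29   -0.0017]
(355, 395) [ 0.4415 -0.3204 -0.0036]
(362, 370) [ 0.4619 -0.3081  0.0421]
(298, 371) [ 0.3612 -0.2529  0.0414]
(317, 412) [ 0.3514 -0.3416  0.0441]
(413, 332) [ 0.6059 -0.2743  0.0275]
(412, 355) [ 0.5795 -0.3081  0.01  ]
(380, 278) [ 0.6191 -0.1376  0.0569]
(270, 203) [0.5027 0.1723 0.1097]
scene
(205, 270) [ 0.4705 -0.315   0.0345]
(209, 276) [ 0.4775 -0.3093  0.0165]
(240, 289) [ 0.592  -0.2746  0.0367]
(240, 305) [ 0.6166 -0.2897  0.0098]
(292, 268) [ 0.6126 -0.1361  0.0552]
(366, 196) [0.5065 0.1756 0.1094]
(360, 193) [0.4886 0.1674 0.1133]
side 106 [ 0.59612559 -0.28519016  0.04449104] [ 0.58131543 -0.29891648  0.04201083] [ 0.61314473 -0.26960175  0.04839215]
scene 69 [ 0.59997092 -0.28233893  0.04555061] [ 0.58188707 -0.29789649  0.04222077] [ 0.61791187 -0.26608975  0.04952103]
```

View pics/crop1.png

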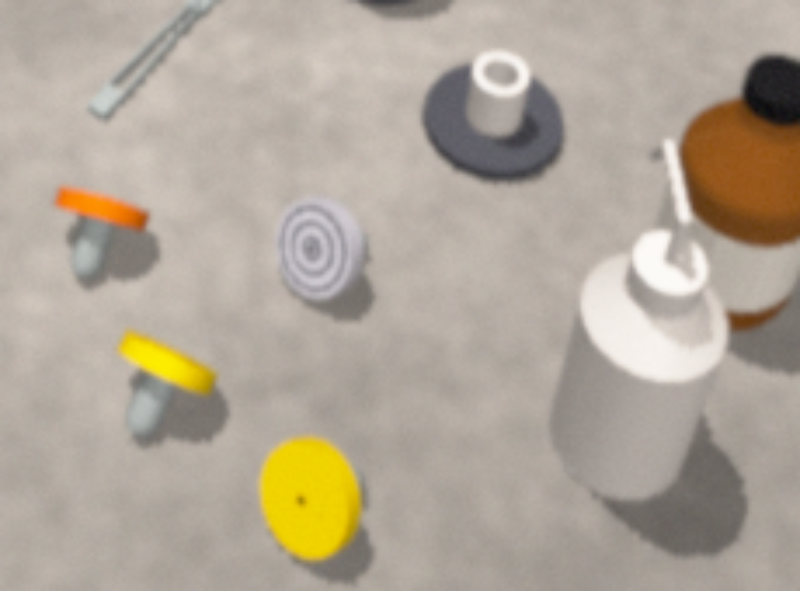

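The crop confirms it: the silver disc with ring grooves at crop (315,250), its stem hidden behind it, and the empty stand at crop (500,75). I move over it for a wrist view.

Emit:
play_rows(
  commands=[
    [1,-0.645,-0.905,0,0],
    [1,-0.645,-0.905,0,0],
    [1,-0.645,-0.905,0,0],
    [1,-0.645,-0.905,0,0],
    [1,-0.645,-0.905,0,0],
  ],
)

```text
clock: 0.65
tool_pos: [0.2334, 0.3104, 0.25]
orientation: [0.0, 0.152, 0.988, -0.001]
ft_force: [-0.3, 0.1, 1.2]
finger_gap: 0.0855
gripper_force: 0.0
```

Emit:
play_rows(
  commands=[
    [1,-0.645,-0.905,0,0],
    [1,-0.645,-0.905,0,0],
    [1,-0.645,-0.905,0,0],
    [1,-0.645,-0.905,0,0],
    [1,-0.645,-0.905,0,0],
  ],
)

```text
clock: 1.15
tool_pos: [0.3031, 0.099, 0.2504]
orientation: [0.001, 0.153, 0.988, -0.001]
ft_force: [0.2, 0.9, 0.0]
finger_gap: 0.0857
gripper_force: 0.0
```

Emit:
play_rows(
  commands=[
    [1,-0.645,-0.905,0,0],
    [1,-0.645,-0.905,0,0],
    [1,-0.645,-0.905,0,0],
    [1,-0.645,-0.905,0,0],
    [1,-0.645,-0.905,0,0],
  ],
)

```text
clock: 1.65
tool_pos: [0.3722, -0.1131, 0.2503]
orientation: [0.0, 0.153, 0.988, -0.001]
ft_force: [-0.3, -0.4, -0.2]
finger_gap: 0.0855
gripper_force: 0.0
```

Emit:
play_rows(
  commands=[
    [1,-0.645,-0.905,0,0],
    [1,-0.645,-0.905,0,0],
    [1,-0.645,-0.905,0,0],
    [1,-0.645,-0.905,0,0],
    [1,-0.645,-0.905,0,0],
    [1,-0.645,-0.905,0,0],
    [1,-0.645,-0.905,0,0],
  ],
)

```text
clock: 2.35
tool_pos: [0.4399, -0.3201, 0.2495]
orientation: [-0.001, 0.152, 0.988, 0.001]
ft_force: [-0.4, 1.0, -0.5]
finger_gap: 0.0857
gripper_force: 0.0
```

```bash
python3 - <<'E'
from h import *
c=cap('wrist','wrist1.png'); print(c['T'].round(3).tolist())
s=env.sense(); print(s['clock'],s['tool_pos'],s['orientation'],s['joints'])
E
```

```text
[[0.301, 0.906, 0.297, 0.364], [0.954, -0.287, -0.091, -0.297], [0.003, 0.311, -0.95, 0.373], [0.0, 0.0, 0.0, 1.0]]
2.4 [ 0.43983986 -0.31944101  0.24981494] [-6.18025548e-04  1.51302355e-01  9.88487122e-01  6.52463199e-04] [-8.33550096e-01  2.48449603e-01  1.54977023e+00  2.40587829e-04
  1.34515486e+00 -2.10062901e+00]
```

View pics/wrist1.png

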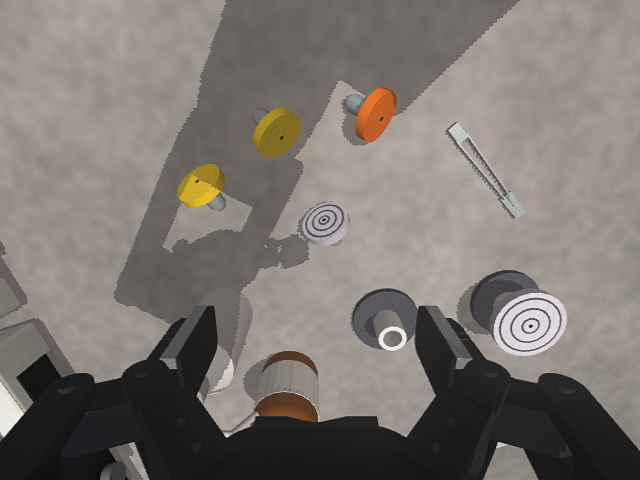

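The wrist view shows the silver chuck at (325,222) with its stem just visible below at (335,243), the stand rim at (392,338), the big chuck at (530,325), and the bottles at (228,340) and (288,390). I fit the face plane and the rim.

```bash
cat > m.py <<'E'
from h import *
from scipy.optimize import least_squares
def face(c,cen,r=.045):
    X=pts(c); g=c['color'].astype(int)
    m=(np.linalg.norm(X-cen,axis=-1)<r)&(X[...,2]>.006)
    p=X[m]; best=None; rng=np.random.default_rng(0)
    for _ in range(500):   # RANSAC plane
        a=p[rng.choice(len(p),3,0)]; n=np.cross(a[1]-a[0],a[2]-a[0]); l=np.linalg.norm(n)
        if l<1e-6: continue
        n/=l; k=abs((p-a[0])@n)<.0015
        if best is None or k.sum()>best.sum(): best=k
    q=p[best]; o=q.mean(0); n=np.linalg.svd(q-o)[2][2]; n*=np.sign(n[2])
    mk=np.zeros((480,640),np.uint8); ii=np.argwhere(m)[best]; mk[ii[:,0],ii[:,1]]=255
    h=max(cv2.findContours(mk,0,1)[0],key=len); (u,v),ax,an=cv2.fitEllipse(h)
    r_=c['T'][:3,:3]@np.array([(u-c['cx'])/c['fx'],(v-c['cy'])/c['fy'],1]); C=c['T'][:3,3]
    F=C+r_*((o-C)@n)/(r_@n)
    return F,n,(u,v),len(q),np.linalg.norm(q-F,axis=1).max()
E
python3 - <<'E'
from m import *
for f,px in(('wrist1.png',(222,325)),('side0.png',(382,362))):
    c=load(f); X=pts(c); F,n,uv,k,rm=face(c,X[px[0],px[1]])
    print(f,'face',F.round(4),'n',n.round(3),'uv',uv,k,rm,'elev',np.degrees(np.arcsin(n[2])),'stem az',np.degrees(np.arctan2(-n[1],-n[0])),'origin',(F-.01*n).round(4))
c=load('wrist1.png');X=pts(c)
m=(np.hypot(X[...,0]-.598,X[...,1]+.284)<.035)&(X[...,2]>.04); p=X[m]; print('rim',len(p),np.median(p[:,2]),p.min(0),p.max(0))
mk=(m*255).astype(np.uint8); h=max(cv2.findContours(mk,0,1)[0],key=len); e=cv2.fitEllipse(h);print(e, ray(c,*e[0],np.median(p[:,2])))
g=cv2.cvtColor(c['color'],6)
h=max(cv2.findContours(((g>170)&m).astype(np.uint8),0,1)[0],key=len);e=cv2.fitEllipse(h);print(e, ray(c,*e[0],.046))
# side: rim ellipse
c=load('side0.png');X=pts(c)
m=(np.hypot(X[...,0]-.598,X[...,1]+.284)<.03)&(abs(X[...,2]-.046)<.003)
h=max(cv2.findContours(m.astype(np.uint8),0,1)[0],key=len);e=cv2.fitEllipse(h);print(e, ray(c,*e[0],.046))
# obstacles tall, height map
c=load('wrist1.png');X=pts(c)
for u,v in((275,388),(288,355),(235,370),(230,310)): print(u,v,X[v,u])
for f in('side0.png','scene0.png'):
    X=pts(load(f)).reshape(-1,3); 
    for lo,hi,b in((.08,.2,(.35,.7,-.55,-.24)),):
        k=(X[:,2]>lo)&(X[:,2]<hi)&(X[:,0]>b[0])&(X[:,0]<b[1])&(X[:,1]>b[2])&(X[:,1]<b[3]); q=X[k]
        H,xe,ye=np.histogram2d(q[:,0],q[:,1],bins=[np.arange(.35,.71,.03),np.arange(-.55,-.23,.03)]);print(H.astype(int))
E
```

```text
wrist1.png face [ 0.4543 -0.315   0.028 ] n [-0.833 -0.107  0.544] uv (324.6888732910156, 221.21119689941406) 1286 0.0273905475037329 elev 32.922219507464796 stem az 7.323475645479911 origin [ 0.4626 -0.3139  0.0225]
side0.png face [ 0.4529 -0.3175  0.027 ] n [-0.823 -0.118  0.555] uv (360.2422790527344, 381.10772705078125) 392 0.026671124048305378 elev 33.726151072714885 stem az 8.184763919740801 origin [ 0.4612 -0.3163  0.0214]
rim 445 0.04519020304560473 [ 0.58213977 -0.29839122  0.04001278] [ 0.61433707 -0.26690495  0.04755448]
((391.3800048828125, 336.7469482421875), (26.413612365722656, 28.094385147094727), 84.40980529785156) [ 0.59696881 -0.28273172  0.0451902 ]
((392.0136413574219, 338.1102600097656), (23.380451202392578, 27.036664962768555), 76.12982177734375) [ 0.59828595 -0.28251283  0.046     ]
((413.5452880859375, 331.55120849609375), (11.370827674865723, 15.492104530334473), 107.03933715820312) [ 0.59572435 -0.28535162  0.046     ]
275 388 [ 0.60492774 -0.41823841  0.0681206 ]
288 355 [ 0.60801787 -0.40894922  0.01115568]
235 370 [ 6.16863314e-01 -4.85290823e-01 -5.7446
[... 303 characters left out ...]
0   0   0]
 [  0  68 293 119  13   0   0   0   0   0]
 [  0   0   3   0  13   0   0   0   0   0]
 [  0   0   0 204 310  24   0   0   0   0]
 [  0   0   0 552 425  46   0   0   0   0]
 [  0   0   0  75  34   0   0   0   0   0]]
[[  0   0   0   0   0   0   0   0   0   0]
 [  0   0   0   0   0   0   0   0   0   0]
 [  0   0   0   0   0   0   0   0   0   0]
 [  0   0   0   0   0   0   0   0   0   0]
 [  0   0   0   0   0   0   0   0   0   0]
 [  0   4  32  15   0   0   0   0   0   0]
 [  0  36 337 259   3   0   0   0   0   0]
 [  0   0  77  47  38   0   0   0   0   0]
 [  0   0   0   0   0   0   0   0   0   0]
 [  0   0   0 122  92  16   0   0   0   0]
 [  0   0   0 213 406  71   0   0   0   0]]
```

Emit:
play_rows(
  commands=[
    [1,-0.081,0.046,0.2,-0.139],
    [1,-0.081,0.046,0.45,-0.139],
    [1,-0.081,0.046,0.7,-0.139],
    [1,-0.081,0.046,0.75,-0.139],
    [1,-0.081,0.046,0.75,-0.139],
  ],
)

```text
clock: 2.9
tool_pos: [0.4577, -0.3146, 0.0995]
orientation: [-0.001, -0.065, 0.998, 0.002]
ft_force: [0.2, 0.0, 0.8]
finger_gap: 0.0855
gripper_force: 0.0
```

```bash
python3 - <<'E'
from m import *
from scipy.spatial.transform import Rotation as R
c=cap('wrist','wrist2.png'); s=env.sense(); q=s['orientation']; M=R.from_quat([q[1],q[2],q[3],q[0]]).as_matrix()
F,n,uv,k,rm=face(c,np.array([.454,-.315,.028])); g=F-.005*n
print('face',F.round(4),n.round(3),uv,k,rm,'az',np.degrees(np.arctan2(-n[1],-n[0])),'el',np.degrees(np.arcsin(n[2])))
print('tcp',s['tool_pos'],'tool y az',np.degrees(np.arctan2(M[1,1],M[0,1])),'grasp',g,'delta tool/0.2',(M.T@(g-s['tool_pos'])/.2).round(3))
E
```

```text
face [ 0.4546 -0.3155  0.0284] [-0.831 -0.108  0.546] (315.4438171386719, 261.2244567871094) 4149 0.02747024705234222 az 7.371988567263803 el 33.07040779675799
tcp [ 0.45891814 -0.31611     0.10157505] tool y az 97.46821240217879 grasp [ 0.45877635 -0.3149704   0.02566749] delta tool/0.2 [0.    0.006 0.38 ]
```

View pics/wrist2.png

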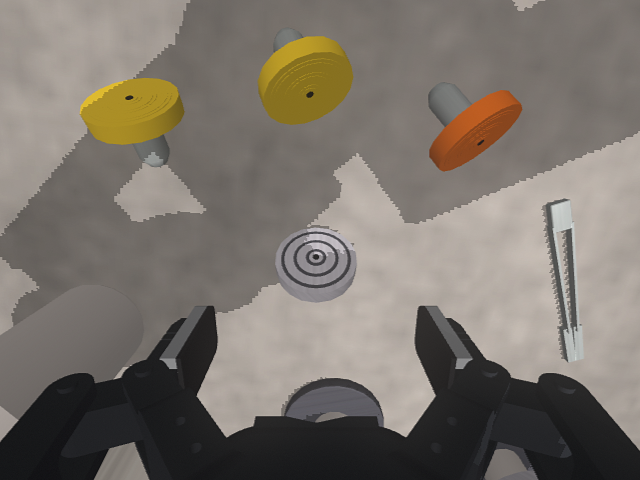

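The chuck sits midway between the jaws at (316,258) and the closing line matches its cross diameter. I descend and close gently.

Emit:
play_rows(
  commands=[
    [1,0,0.003,0.2,0],
    [1,0,0.003,0.37,0],
    [1,0,0.003,0.37,0],
    [0,0,0.003,0.37,0],
    [-0.5,0,0.003,0.37,0],
    [-0.5,0,0.003,0.37,0],
    [-0.5,0,0.003,0.37,0],
    [-0.5,0,0.003,0.37,0],
  ],
  newtons=20,
)

```text
clock: 3.75
tool_pos: [0.4599, -0.3175, 0.029]
orientation: [0.002, -0.066, 0.998, -0.002]
ft_force: [-1.2, -0.9, 7.6]
finger_gap: 0.0486
gripper_force: 20.0
```

Emit:
play_rows(
  commands=[
    [-0.5,0,0,-0.1,0],
    [-0.5,0,0,-0.2,0],
    [-0.5,0,0,-0.3,0],
    [-0.5,0,0,-0.3,0],
  ],
)

```text
clock: 4.15
tool_pos: [0.4602, -0.3175, 0.09]
orientation: [0.002, -0.066, 0.998, -0.003]
ft_force: [-0.3, -1.8, -1.2]
finger_gap: 0.049
gripper_force: 21.3
```

```bash
python3 - <<'E'
from m import *
c=cap('wrist','wrist3.png'); b=cap('side','side3.png'); s=env.sense();t=s['tool_pos']
print(t,s['finger_gap'],s['gripper_force'],s['ft_force'])
for d in(c,b):
    try:
        F,n,uv,k,rm=face(d,t,.035); print(F.round(4),n.round(3),uv,k,'az',np.degrees(np.arctan2(-n[1],-n[0])),'el',np.degrees(np.arcsin(n[2])))
    except Exception as e: print(e)
w=c['color'][150:400,170:470]; w=cv2.resize(w,(400,333)); v=cv2.resize(b['color'][290:450,290:480],(396,333)); cv2.imwrite('pics/c3.png',np.hstack([w,v]))
E
```

```text
[ 0.45870143 -0.31615617  0.08702972] 0.048877863798723095 21.309944987297058 [-0.43587137  0.76292925 -1.02963309]
[ 0.4559 -0.3166  0.0903] [-0.823 -0.169  0.542] (320.8965759277344, 323.820068359375) 10513 az 11.62075702192109 el 32.83862454419954
[ 0.4503 -0.3164  0.0825] [-0.841 -0.155  0.518] (360.18121337890625, 361.9637451171875) 410 az 10.438282430172574 el 31.22699933065657
```

View pics/c3.png

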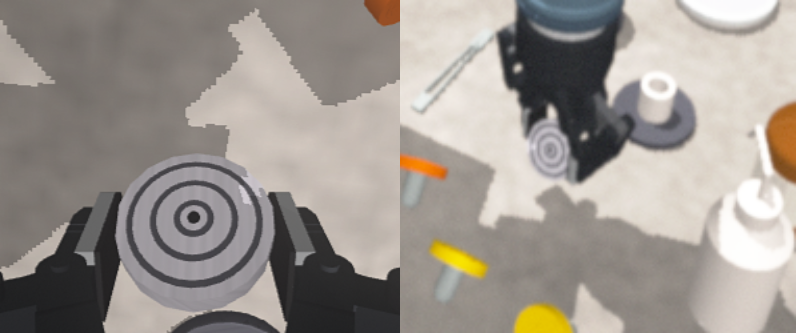

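Held at 33° below level, unswung, with the disc centre at the TCP. Plan: use the fixed stand tube's wall to swing the stem down. I push the stem end against it while rising along an arc, which pivots the disc in the light grip.

Emit:
play_rows(
  commands=[
    [-0.5,-0.2,0.07,0,0],
    [-0.5,-0.413,0.07,0,0],
    [-0.5,-0.413,0.07,0.1,0],
    [-0.5,-0.413,0.07,0.2,0],
    [-0.5,-0.413,0.07,0.238,0],
    [-0.5,-0.413,0.07,0.238,0],
  ],
)

```text
clock: 4.85
tool_pos: [0.5372, -0.2901, 0.0368]
orientation: [-0.001, -0.066, 0.998, 0.001]
ft_force: [-0.2, -0.2, -0.3]
finger_gap: 0.049
gripper_force: 21.4
```

```bash
python3 - <<'E'
from m import *
c=cap('wrist','wrist4.png'); b=cap('side','side4.png'); s=env.sense();t=s['tool_pos']
print(t,s['ft_force'])
for d in(c,b):
    F,n,uv,k,rm=face(d,t,.035); print((F-.005*n).round(4),n.round(3),uv,k,'az',np.degrees(np.arctan2(-n[1],-n[0])),'el',np.degrees(np.arcsin(n[2])))
X=pts(c); m=(np.hypot(X[...,0]-.597,X[...,1]+.283)<.025)&(abs(X[...,2]-.046)<.006); p=X[m]; print(len(p),p.mean(0) if len(p) else '')
E
```

```text
[ 0.53839498 -0.29116646  0.0386918 ] [-0.95134398 -0.27142248 -0.64078543]
[ 0.5369 -0.2921  0.0354] [-0.861 -0.174  0.478] (311.66241455078125, 322.9191589355469) 10222 az 11.4089156242131 el 28.56746091054658
[ 0.5328 -0.2895  0.0313] [-0.866 -0.144  0.478] (386.10919189453125, 351.2032775878906) 334 az 9.455051255058175 el 28.561891647888334
0
```

Emit:
play_rows(
  commands=[
    [-0.5,-0.05,0,0,0],
    [-0.5,-0.06,0,-0.01,0],
    [-0.5,-0.07,0,-0.03,0],
    [-0.5,-0.085,0,-0.058,0],
    [-0.5,-0.105,0,-0.08,0],
    [-0.5,-0.125,0,-0.098,0],
    [-0.5,-0.155,0,-0.12,0],
    [-0.5,-0.178,0,-0.13,0],
  ],
)

```text
clock: 5.75
tool_pos: [0.5738, -0.2862, 0.0654]
orientation: [-0.0, -0.066, 0.998, 0.0]
ft_force: [-4.8, -0.1, 1.1]
finger_gap: 0.0489
gripper_force: 20.6
```

```bash
python3 - <<'E'
from m import *
c=cap('wrist','wrist5.png'); b=cap('side','side5.png'); s=env.sense();t=s['tool_pos']
print(t,s['ft_force'],s['finger_gap'])
for d in(c,b):
    F,n,uv,k,rm=face(d,t,.035); print((F-.005*n).round(4),n.round(3),uv,k,'az',np.degrees(np.arctan2(-n[1],-n[0])),'el',np.degrees(np.arcsin(n[2])))
w=c['color'][150:400,170:470]; w=cv2.resize(w,(400,333)); v=cv2.resize(b['color'][270:430,310:500],(396,333)); cv2.imwrite('pics/c5.png',np.hstack([w,v]))
E
```

```text
[ 0.57451672 -0.28630953  0.0653666 ] [-3.54160143 -0.77578946  0.43907443] 0.048456977521306566
[ 0.5654 -0.2876  0.0609] [-0.339 -0.105  0.935] (315.7861328125, 310.3053283691406) 11751 az 17.211914356212 el 69.23555461513087
[ 0.5633 -0.287   0.0605] [-0.315 -0.103  0.943] (401.14569091796875, 332.44342041015625) 347 az 18.158600718043285 el 70.6312301254679
```

View pics/c5.png

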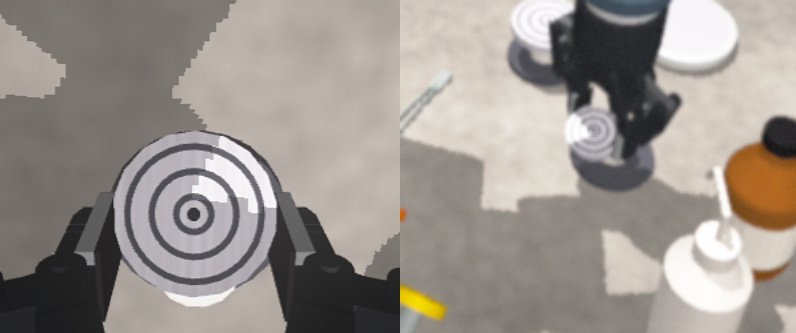

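It has swung to about 70° (20° off upright), and the disc has slipped about 8 mm back in the pads. I lift it over the rim and measure the stem end against the hole.

Emit:
play_rows(
  commands=[
    [-0.5,0.015,0,0,0],
    [-0.5,0.015,0,-0.1,0],
    [-0.5,0.015,0,-0.18,0],
    [-0.5,0.015,0,-0.18,0],
    [-0.5,0.015,0,-0.18,0],
  ],
  newtons=24,
)

```text
clock: 6.35
tool_pos: [0.5712, -0.2868, 0.1008]
orientation: [0.001, -0.066, 0.998, -0.0]
ft_force: [-0.8, 0.2, -0.5]
finger_gap: 0.0487
gripper_force: 25.2
```

```bash
cat > st.py <<'E'
from m import *
from scipy.spatial.transform import Rotation as R
import sys
S=np.array([.597,-.283,.046])
k0=sys.argv[1]; c=cap('wrist',f'w{k0}.png'); b=cap('side',f's{k0}.png'); s=env.sense();t=s['tool_pos']
q=s['orientation']; M=R.from_quat([q[1],q[2],q[3],q[0]]).as_matrix()
print('tcp',t.round(4),'f',s['ft_force'].round(1),'gap',s['finger_gap'],s['gripper_force'])
for d in(c,b):
    F,n,uv,k,rm=face(d,t,.035); e=F-.04*n
    print('mid',(F-.005*n).round(4),n.round(3),k,'el',np.degrees(np.arcsin(n[2])).round(1),'mid-tcp tool mm',(1000*M.T@(F-.005*n-t)).round(1),'end',e.round(4),'S-end tool/0.2',(M.T@(S-e)/.2).round(3))
E
python3 st.py 6
```

```text
tcp [ 0.5704 -0.2864  0.0997] f [ 0.6  0.4 -1.4] gap 0.048925957535987344 25.183118283748627
mid [ 0.5634 -0.2886  0.0966] [-0.377 -0.11   0.92 ] 11789 el 66.9 mid-tcp tool mm [ 7.3 -1.3  3.1] end [ 0.5765 -0.2848  0.0644] S-end tool/0.2 [-0.103 -0.005  0.092]
mid [ 0.5603 -0.2881  0.0952] [-0.37  -0.068  0.926] 363 el 67.9 mid-tcp tool mm [10.3 -0.4  4.6] end [ 0.5733 -0.2857  0.0627] S-end tool/0.2 [-0.12  -0.002  0.084]
```

Emit:
play_rows(
  commands=[
    [-0.5,-0.06,0,0,0],
    [-0.5,-0.115,0,0,0],
    [-0.5,-0.115,0,0.04,0],
    [-0.5,-0.115,0,0.07,0],
    [-0.5,-0.115,0,0.09,0],
    [-0.5,-0.115,0,0.11,0],
    [-0.5,-0.115,0,0.125,0],
    [-0.5,-0.115,0,0.125,0],
  ],
)

```text
clock: 7.25
tool_pos: [0.5943, -0.284, 0.0759]
orientation: [0.001, -0.066, 0.998, -0.0]
ft_force: [4.0, -0.1, -1.5]
finger_gap: 0.0488
gripper_force: 25.4
```

```bash
python3 st.py 7
```

```text
tcp [ 0.5942 -0.284   0.0759] f [ 4.  -1.  -0.3] gap 0.04854188411762346 25.38714051246643
mid [ 0.5865 -0.2856  0.0716] [-0.448 -0.116  0.886] 11891 el 62.4 mid-tcp tool mm [ 7.8 -0.6  4.3] end [ 0.6022 -0.2815  0.0406] S-end tool/0.2 [ 0.026 -0.004 -0.027]
mid [ 0.584  -0.2862  0.0705] [-0.447 -0.123  0.886] 362 el 62.4 mid-tcp tool mm [10.4 -0.9  5.4] end [ 0.5996 -0.2819  0.0395] S-end tool/0.2 [ 0.014 -0.004 -0.032]
```

The stem end is about 6 mm down the hole, leaning back 27°. I move the disc forward over the hole so the far wall straightens it.

Emit:
play_rows(
  commands=[
    [-0.5,-0.015,0,0,0],
    [-0.5,-0.03,0,-0.005,0],
    [-0.5,-0.045,0,-0.008,0],
    [-0.5,-0.055,0,-0.008,0],
    [-0.5,-0.055,0,-0.008,0],
  ],
)

```text
clock: 7.85
tool_pos: [0.603, -0.2823, 0.0771]
orientation: [-0.002, -0.067, 0.998, 0.0]
ft_force: [-5.2, -1.6, 1.9]
finger_gap: 0.0487
gripper_force: 24.6
```

```bash
python3 st.py 8
```

```text
tcp [ 0.6029 -0.2823  0.077 ] f [-4.7 -1.7  2.3] gap 0.04846292326156793 24.600453972816467
mid [ 0.5935 -0.2839  0.0732] [-0.238 -0.088  0.967] 11714 el 75.3 mid-tcp tool mm [ 9.4 -0.4  3.9] end [ 0.6019 -0.2809  0.0393] S-end tool/0.2 [ 0.026 -0.007 -0.033]
mid [ 0.5932 -0.2843  0.0727] [-0.256 -0.062  0.965] 338 el 74.7 mid-tcp tool mm [ 9.8 -0.8  4.3] end [ 0.6022 -0.2822  0.039 ] S-end tool/0.2 [ 0.027 -0.001 -0.035]
```

It is now 15° off upright with its weight over the hole, so I let go to let it drop in, then look.

Emit:
play_rows(
  commands=[
    [-0.1,0,0,0,0],
    [0.3,0,0,0,0],
    [0.6,0,0,0,0],
    [0.6,0,0,0,0],
    [0.6,0,0,0,0],
  ],
)

```text
clock: 8.45
tool_pos: [0.6047, -0.282, 0.0773]
orientation: [0.0, -0.066, 0.998, 0.0]
ft_force: [-0.3, -0.5, -0.1]
finger_gap: 0.0682
gripper_force: 0.0
```

```bash
python3 st.py 9; python3 - <<'E'
from h import *
c=load('w9.png');b=load('s9.png')
w=cv2.resize(c['color'][150:400,170:470],(400,333)); v=cv2.resize(b['color'][270:430,310:500],(396,333)); cv2.imwrite('pics/c9.png',np.hstack([w,v]))
E
```

```text
tcp [ 0.6046 -0.2821  0.0773] f [-0.1  0.3  0.3] gap 0.06847923668049459 0.0
mid [ 0.5932 -0.2838  0.0679] [-0.317 -0.064  0.946] 9764 el 71.1 mid-tcp tool mm [11.5 -0.1  9.4] end [ 0.6043 -0.2815  0.0347] S-end tool/0.2 [ 0.037 -0.002 -0.056]
mid [ 0.5925 -0.2857  0.0675] [-0.298 -0.053  0.953] 299 el 72.4 mid-tcp tool mm [12.5 -2.   9.8] end [ 0.6029 -0.2839  0.0341] S-end tool/0.2 [ 0.029  0.008 -0.059]
```

View pics/c9.png

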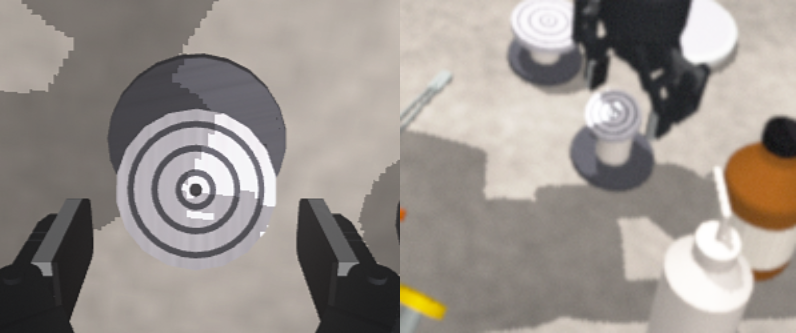

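Wedged at about 18° tilt and 12 mm deep, safely in the hole. I regrip with the pads centred on the disc and straighten it while lowering.

Emit:
play_rows(
  commands=[
    [0.6,0.058,-0.004,0,0],
    [0.6,0.058,-0.004,0.045,0],
    [0.6,0.058,-0.004,0.045,0],
    [-0.5,0.058,-0.004,0.045,0],
    [-0.5,0.058,-0.004,0.045,0],
    [-0.5,0.058,-0.004,0.045,0],
    [-0.5,0.058,-0.004,0.045,0],
  ],
  newtons=20,
)

```text
clock: 9.25
tool_pos: [0.5928, -0.2838, 0.0683]
orientation: [-0.0, -0.067, 0.998, 0.001]
ft_force: [-1.5, 4.4, 1.5]
finger_gap: 0.0488
gripper_force: 21.0
```

Emit:
play_rows(
  commands=[
    [-0.5,-0.01,0,0,0],
    [-0.5,-0.02,0,0,0],
    [-0.5,-0.025,0,0.01,0],
    [-0.5,-0.025,0,0.02,0],
    [-0.5,-0.025,0,0.03,0],
    [-0.5,-0.025,0,0.03,0],
  ],
)

```text
clock: 9.85
tool_pos: [0.5979, -0.2833, 0.0634]
orientation: [-0.0, -0.066, 0.998, 0.0]
ft_force: [-3.5, 6.0, 6.8]
finger_gap: 0.049
gripper_force: 21.4
```

```bash
python3 st.py 10
```

```text
tcp [ 0.5979 -0.2833  0.0634] f [-3.4  5.4  8. ] gap 0.049166659619541205 21.419433653354645
mid [ 0.5942 -0.2843  0.0624] [-0.168 -0.058  0.984] 11536 el 79.7 mid-tcp tool mm [ 3.9 -0.5  1. ] end [ 0.6001 -0.2823  0.028 ] S-end tool/0.2 [ 0.016 -0.002 -0.09 ]
mid [ 0.59   -0.2829  0.0614] [-0.169 -0.049  0.984] 312 el 79.9 mid-tcp tool mm [7.8 1.5 2. ] end [ 0.5959 -0.2812  0.027 ] S-end tool/0.2 [-0.004 -0.01  -0.095]
```

Emit:
play_rows(
  commands=[
    [-0.5,-0.005,0.008,0,0],
    [-0.5,-0.012,0.01,0.005,0],
    [-0.5,-0.012,0.01,0.015,0],
    [-0.5,-0.012,0.01,0.025,0],
    [-0.5,-0.012,0.01,0.035,0],
    [-0.5,-0.012,0.01,0.045,0],
    [-0.5,-0.012,0.01,0.055,0],
    [-0.5,-0.012,0.01,0.055,0],
  ],
)

```text
clock: 10.75
tool_pos: [0.6013, -0.282, 0.0518]
orientation: [0.001, -0.066, 0.998, -0.001]
ft_force: [-2.6, -0.8, 5.1]
finger_gap: 0.049
gripper_force: 21.7
```

```bash
python3 st.py 11
```

```text
tcp [ 0.6013 -0.2821  0.0519] f [-2.  -0.7  4.7] gap 0.04908468441577723 21.654175221920013
mid [ 0.5963 -0.2833  0.0516] [-0.051 -0.033  0.998] 11151 el 86.5 mid-tcp tool mm [ 5.  -0.6  0.2] end [ 0.5981 -0.2821  0.0167] S-end tool/0.2 [ 0.006 -0.004 -0.147]
mid [ 0.5931 -0.283   0.0507] [-0.09  -0.03   0.996] 264 el 84.6 mid-tcp tool mm [8.2 0.2 1.1] end [ 0.5962 -0.282   0.0159] S-end tool/0.2 [-0.003 -0.006 -0.151]
```

Emit:
play_rows(
  commands=[
    [0,0,0,0,0],
    [0.6,0,0,0,0],
    [0.8,0,0,0,0],
    [0.8,0,0,0,0],
    [0.8,0,0,-0.2,0],
    [0.8,0,0,-0.3,0],
    [0.8,0,0,-0.3,0],
  ],
)

```text
clock: 11.55
tool_pos: [0.6022, -0.2827, 0.1149]
orientation: [0.003, -0.066, 0.998, -0.002]
ft_force: [0.6, -0.3, 0.2]
finger_gap: 0.0768
gripper_force: 0.0
```

```bash
sed -i "s/face(d,t,.035)/face(d,S+[0,0,.01],.035)/" st.py; python3 st.py 12; python3 - <<'E'
from h import *
c=load('w12.png');b=load('s12.png')
X=pts(c); m=(np.hypot(X[...,0]-.597,X[...,1]+.283)<.022); print('face z pct',np.percentile(X[m][:,2],[5,25,50,75,95]).round(4))
m=(np.hypot(X[...,0]-.6126,X[...,1]+.1361)<.03); print('big z',np.median(X[m][:,2]) if m.any() else 0)
w=cv2.resize(c['color'][150:400,170:470],(400,333)); v=cv2.resize(b['color'][270:430,310:500],(396,333)); cv2.imwrite('pics/c12.png',np.hstack([w,v]))
E
```

```text
tcp [ 0.6002 -0.2815  0.1112] f [ 0.2  0.1 -0.9] gap 0.07704382565562981 0.0
mid [ 0.5971 -0.2832  0.0511] [-0.004 -0.003  1.   ] 5315 el 89.7 mid-tcp tool mm [ 3.3 -1.3 60.1] end [ 0.5973 -0.2831  0.0161] S-end tool/0.2 [ 0.001  0.001 -0.149]
mid [ 0.5959 -0.2853  0.0502] [-0.005 -0.007  1.   ] 328 el 89.5 mid-tcp tool mm [ 4.8 -3.2 61. ] end [ 0.5961 -0.2851  0.0152] S-end tool/0.2 [-0.006  0.01  -0.154]
face z pct [0.0549 0.0566 0.1751 0.1818 0.1898]
big z 0.05618450629335167
```

View pics/c12.png

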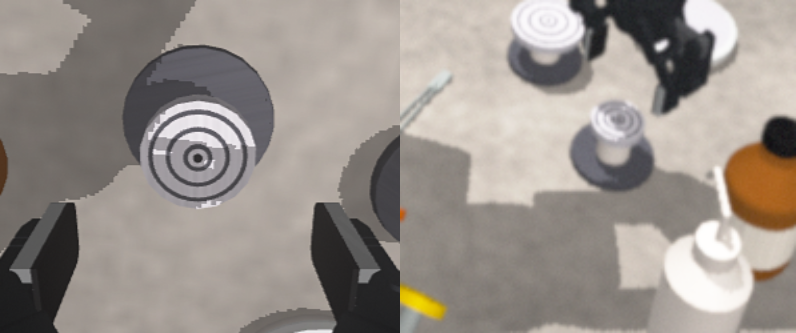

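The chuck is seated: face level within 0.5°, back at 46 mm, and the jaws are clear. Now the coater pose, from the two fixed views.

```bash
python3 - <<'E'
from h import *
for f in('scene0.png','side0.png'):
    c=load(f); X=pts(c); m=(X[...,2]>.09)&(X[...,2]<.14)&(X[...,0]>.4)&(X[...,0]<.95)&(X[...,1]>-.05)&(X[...,1]<.5)
    g=c['color'].max(-1); p=X[m]
    r=cv2.minAreaRect(p[:,:2].astype(np.float32)); print(f,len(p),r)
    # tongue: dark pixels, near (0.5,.17)
    k=m&(g<60)&(np.hypot(X[...,0]-.50,X[...,1]-.173)<.05); q=X[k]
    print('dark',len(q),q.mean(0),q.min(0),q.max(0))
    for p0 in q[::max(1,len(q)//25)]: print(p0.round(3),end=' ')
    print()
E
```

```text
scene0.png 5456 ((0.628055214881897, 0.20850253105163574), (0.3235771358013153, 0.2455350011587143), 15.832778930664062)
dark 141 [0.51505442 0.17447592 0.11130748] [0.47493011 0.15336721 0.09838093] [0.5444022  0.21463472 0.11920268]
[0.476 0.169 0.11 ] [0.48  0.16  0.111] [0.488 0.171 0.112] [0.479 0.164 0.106] [0.496 0.169 0.113] [0.526 0.215 0.112] [0.491 0.166 0.108] [0.505 0.173 0.112] [0.52  0.201 0.111] [0.529 0.212 0.112] [0.493 0.168 0.105] [0.506 0.176 0.109] [0.52  0.183 0.114] [0.529 0.197 0.113] [0.498 0.164 0.106] [0.515 0.169 0.112] [0.525 0.179 0.114] [0.532 0.191 0.114] [0.498 0.172 0.1  ] [0.52  0.173 0.11 ] [0.533 0.18  0.114] [0.508 0.167 0.103] [0.529 0.169 0.113] [0.542 0.177 0.117] [0.533 0.166 0.113] [0.538 0.18  0.11 ] [0.544 0.168 0.115] [0.541 0.164 0.111] [0.543 0.155 0.109] 
side0.png 5350 ((0.6250941157341003, 0.20800378918647766), (0.32278013229370117, 0.24438485503196716), 15.069917678833008)
dark 249 [0.50748149 0.17211411 0.10955152] [0.46875101 0.14483429 0.0988861 ] [0.5437412  0.21767326 0.11454042]
[0.515 0.218 0.11 ] [0.526 0.199 0.114] [0.532 0.195 0.111] [0.534 0.188 0.111] [0.535 0.182 0.111] [0.532 0.176 0.113] [0.526 0.176 0.112] [0.515 0.181 0.11 ] [0.532 0.165 0.113] [0.509 0.173 0.113] [0.528 0.163 0.113] [0.499 0.176 0.112] [0.52  0.17  0.108] [0.54  0.159 0.108] [0.503 0.167 0.113] [0.535 0.16  0.106] [0.488 0.175 0.11 ] [0.508 0.166 0.108] [0.475 0.174 0.112] [0.495 0.166 0.11 ] [0.471 0.171 0.112] [0.491 0.164 0.11 ] [0.475 0.17  0.109] [0.496 0.163 0.105] [0.481 0.159 0.11 ] [0.473 0.165 0.106] [0.495 0.163 0.1  ] [0.49  0.163 0.099]
```

Emit:
play_rows(
  commands=[
    [0.5,0,0,-0.25,-0.045],
    [0.5,0,0,-0.5,-0.045],
    [0.5,0.03,0.2,-0.69,-0.045],
    [0.5,0.06,0.45,-0.69,-0.045],
    [0.5,0.086,0.7,-0.69,-0.045],
    [0.5,0.086,0.77,-0.69,-0.045],
  ],
)

```text
clock: 12.25
tool_pos: [0.5607, -0.1269, 0.2481]
orientation: [-0.001, -0.138, 0.99, 0.002]
ft_force: [0.8, -0.2, 0.2]
finger_gap: 0.0641
gripper_force: 0.0
```

```bash
python3 - <<'E'
from h import *
from scipy.spatial.transform import Rotation as R
s=env.sense();t=s['tool_pos'];q=s['orientation']; M=R.from_quat([q[1],q[2],q[3],q[0]]).as_matrix()
G=np.array([.490,.170,.25]); print(t,np.degrees(np.arctan2(M[1,1],M[0,1])),'delta/0.2',(M.T@(G-t)/.2).round(3))
E
```

```text
[ 0.56068848 -0.12689947  0.24811341] 105.84587529742312 delta/0.2 [-0.065  1.525 -0.004]
```

Emit:
play_rows(
  commands=[
    [0.2,-0.03,0.25,0,0],
    [0.2,-0.03,0.5,0,0],
    [0.2,-0.03,0.76,0,0],
    [0.2,-0.03,0.76,0,0],
  ],
)

```text
clock: 12.65
tool_pos: [0.5248, 0.0218, 0.2478]
orientation: [-0.002, -0.139, 0.99, 0.002]
ft_force: [0.9, -0.5, -0.3]
finger_gap: 0.0513
gripper_force: 0.0
```

Emit:
play_rows(
  commands=[
    [0.0,-0.03,0.25,0,0],
    [0.0,-0.03,0.5,0,0],
    [0.0,-0.03,0.76,0,0],
    [0.0,-0.03,0.76,0,0],
    [0.0,-0.03,0.76,0,0],
  ],
)

```text
clock: 13.15
tool_pos: [0.4916, 0.1652, 0.2482]
orientation: [-0.001, -0.138, 0.99, -0.0]
ft_force: [0.1, -0.5, 0.6]
finger_gap: 0.0431
gripper_force: 0.0
```

```bash
python3 - <<'E'
from h import *
from scipy.spatial.transform import Rotation as R
c=cap('wrist','w13.png'); s=env.sense();t=s['tool_pos'];q=s['orientation']; M=R.from_quat([q[1],q[2],q[3],q[0]]).as_matrix()
X=pts(c); g=c['color'].max(-1)
L=(X-t)@M; # tool coords
print(t,s['finger_gap'],np.degrees(np.arctan2(M[1,1],M[0,1])))
m=(X[...,2]>.09)&(X[...,2]<.125)&(g<70)&(abs(L[...,1])<.12)&(abs(L[...,0])<.12)
p=L[m]; print(len(p)); 
for a in np.arange(-.08,.06,.01):
    k=p[(p[:,0]>a)&(p[:,0]<a+.01)]
    if len(k): print(round(a,3),len(k),'y',k[:,1].min().round(4),k[:,1].max().round(4),'ztop',np.percentile(X[m][(p[:,0]>a)&(p[:,0]<a+.01)][:,2],80).round(4))
E
```

```text
[0.49210931 0.164117   0.24834936] 0.042410641101806174 105.77034200064702
6808
-0.08 124 y -0.0991 0.117 ztop 0.111
-0.07 130 y -0.0995 0.1171 ztop 0.1109
-0.06 437 y -0.0992 0.1172 ztop 0.1126
-0.05 2972 y -0.0985 0.1168 ztop 0.1129
-0.04 1164 y -0.0986 0.1159 ztop 0.1135
-0.03 298 y -0.0015 0.0198 ztop 0.1121
-0.02 315 y -0.0015 0.0203 ztop 0.1121
-0.01 331 y -0.0015 0.0202 ztop 0.1121
-0.0 341 y -0.0015 0.0199 ztop 0.1121
0.01 319 y -0.0007 0.0205 ztop 0.1118
```

View pics/w13.png

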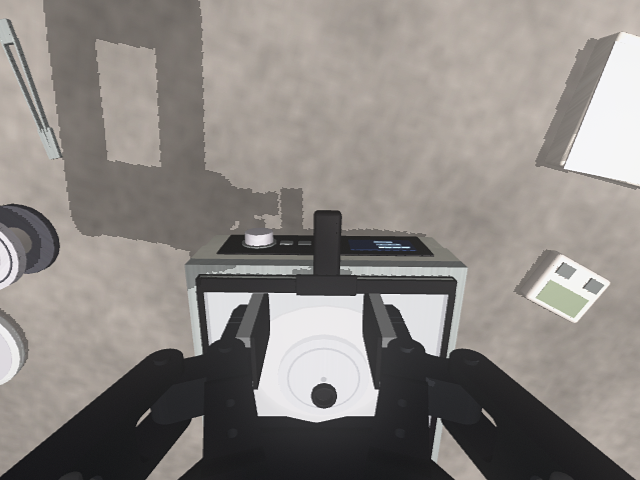

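The pull is at pixels (327,215)–(327,275). It runs parallel to tool x, centred 9 mm along tool y, with its top at 112 mm, so its middle is at 106 mm. I go down over it and grip.

Emit:
play_rows(
  commands=[
    [0.0,0,0.047,0.1,0],
    [0.0,0,0.047,0.35,0],
    [0.0,0,0.047,0.6,0],
    [0.0,0,0.047,0.71,0],
    [0.0,0,0.047,0.71,0],
    [0.0,0,0.047,0.71,0],
  ],
  newtons=30,
)

```text
clock: 13.8
tool_pos: [0.4903, 0.1722, 0.1074]
orientation: [-0.0, -0.136, 0.991, -0.0]
ft_force: [1.5, -0.6, 1.3]
finger_gap: 0.0427
gripper_force: 0.0
```

Emit:
play_rows(
  commands=[
    [-1,0,0,0,0],
    [-1,0,0,0,0],
    [-1,0,0,0,0],
    [-1,0,0,0,0],
    [-1,0,0,0,0],
  ],
)

```text
clock: 14.3
tool_pos: [0.4909, 0.1742, 0.1093]
orientation: [0.002, -0.137, 0.991, 0.0]
ft_force: [-0.4, 2.3, 6.6]
finger_gap: 0.0213
gripper_force: 33.1
```

```bash
python3 - <<'E'
from h import *
f=lambda d:np.array([.272*np.cos(np.radians(d))+.002*np.sin(np.radians(d)),.272*np.sin(np.radians(d))-.002*np.cos(np.radians(d))])
for a,b in((0,16),(16,34),(34,50)):
    print([((f(x)-f(a))*[1,-1]/.2).round(3).tolist() for x in np.linspace(a,b,9)[1:]])
s=env.sense();print(s['tool_pos'],s['finger_gap'],s['gripper_force'],s['joints'].round(2))
E
```

```text
[[-0.0, -0.047], [-0.003, -0.095], [-0.006, -0.142], [-0.012, -0.189], [-0.019, -0.236], [-0.028, -0.283], [-0.038, -0.329], [-0.05, -0.375]]
[[-0.015, -0.051], [-0.033, -0.102], [-0.052, -0.151], [-0.073, -0.2], [-0.096, -0.249], [-0.121, -0.296], [-0.148, -0.342], [-0.177, -0.387]]
[[-0.027, -0.039], [-0.055, -0.077], [-0.085, -0.114], [-0.116, -0.15], [-0.148, -0.185], [-0.181, -0.219], [-0.216, -0.252], [-0.251, -0.283]]
[0.49092784 0.17421873 0.10931052] 0.021301133062212017 33.07341814041138 [ 0.13  0.35  1.79  0.    1.   -1.72]
```

Emit:
play_rows(
  commands=[
    [-1,0,0,-0.047,0],
    [-1,-0.003,0,-0.095,0],
    [-1,-0.006,0,-0.142,0],
    [-1,-0.012,0,-0.189,0],
    [-1,-0.019,0,-0.236,0],
    [-1,-0.028,0,-0.283,0],
    [-1,-0.038,0,-0.329,0],
    [-1,-0.05,0,-0.375,0],
  ],
)

```text
clock: 15.1
tool_pos: [0.4996, 0.1766, 0.183]
orientation: [0.001, -0.137, 0.991, 0.0]
ft_force: [4.9, 2.6, -4.3]
finger_gap: 0.0214
gripper_force: 31.4
```

Emit:
play_rows(
  commands=[
    [-1,-0.015,0,-0.051,0],
    [-1,-0.033,0,-0.102,0],
    [-1,-0.052,0,-0.151,0],
    [-1,-0.073,0,-0.2,0],
    [-1,-0.096,0,-0.249,0],
    [-1,-0.121,0,-0.296,0],
    [-1,-0.148,0,-0.342,0],
    [-1,-0.177,0,-0.387,0],
  ],
)

```text
clock: 15.9
tool_pos: [0.5329, 0.1857, 0.2602]
orientation: [-0.001, -0.137, 0.991, -0.0]
ft_force: [0.5, -1.5, -4.0]
finger_gap: 0.0216
gripper_force: 32.0
```

Emit:
play_rows(
  commands=[
    [-1,-0.027,0,-0.039,0],
    [-1,-0.055,0,-0.077,0],
    [-1,-0.085,0,-0.114,0],
    [-1,-0.116,0,-0.15,0],
    [-1,-0.148,0,-0.185,0],
    [-1,-0.181,0,-0.219,0],
    [-1,-0.216,0,-0.252,0],
    [-1,-0.251,0,-0.283,0],
  ],
)

```text
clock: 16.7
tool_pos: [0.5821, 0.1992, 0.317]
orientation: [0.0, -0.137, 0.991, -0.001]
ft_force: [-1.5, -4.8, -2.6]
finger_gap: 0.0217
gripper_force: 32.9
```

Emit:
play_rows(
  commands=[
    [-1,0,0,0,0],
    [-1,0,0,0,0],
  ],
)

```text
clock: 16.9
tool_pos: [0.582, 0.1991, 0.3167]
orientation: [0.0, -0.137, 0.991, -0.0]
ft_force: [-1.7, -4.5, -0.4]
finger_gap: 0.0212
gripper_force: 33.0
```

```bash
cat > lid.py <<'E'
from h import *
import sys
k=sys.argv[1]; s=env.sense(); t=s['tool_pos']; print(s['clock'],t.round(4),s['ft_force'].round(1),s['finger_gap'].round(4),s['gripper_force'])
a=np.radians(15.6); ex=np.array([np.cos(a),np.sin(a)]); ey=np.array([-ex[1],ex[0]])
H=np.array([.490,.1735])+.272*ex; print('H',H)
d=H-t[:2]; print('TCP angle',np.degrees(np.arctan2(t[2]-.108,d@ex)),'r',np.hypot(t[2]-.108,d@ex))
for n in('scene','side','wrist'):
    c=cap(n,n+k+'.png'); X=pts(c); f=(H-X[...,:2])@ex; l=(X[...,:2]-H)@ey; z=X[...,2]-.108
    ang=np.degrees(np.arctan2(z,f)); r=np.hypot(z,f)
    m=(abs(l)<.12)&(r<.235)&(r>.1)&(ang>30)&(ang<65)&(c['depth']>0)
    q=ang[m]; h,e=np.histogram(q,bins=np.arange(30,66,2)); print(n,m.sum(),h.tolist(),np.median(q).round(2) if len(q) else '')
    if m.sum()>100:
        sel=m&(abs(ang-np.median(q))<4); p=np.polyfit(f[sel],z[sel],1) ; print('slope deg',np.degrees(np.arctan(p[0])),'z at hinge',p[1])
    print(' rel', (abs(l)<.1).sum())
E
python3 lid.py L1
```

```text
Traceback (most recent call last):
  File "lid.py", line 3, in <module>
    k=sys.argv[1]; s=env.sense(); t=s['tool_pos']; print(s['clock'],t.round(4),s['ft_force'].round(1),s['finger_gap'].round(4),s['gripper_force'])
                                                                                                      ^^^^^^^^^^^^^^^^^^^^^
AttributeError: 'float' object has no attribute 'round'
```

```bash
sed -i "s/s\['finger_gap'\].round(4)/s['finger_gap']/" lid.py; python3 lid.py L1
```

```text
16.9 [0.582  0.1991 0.3167] [-1.7 -4.5 -0.4] 0.021194090416159602 33.033133149147034
H [0.75198022 0.24664619]
TCP angle 49.78040481563244 r 0.273362900104894
scene 3074 [0, 0, 0, 0, 0, 0, 0, 8, 96, 1743, 1146, 68, 13, 0, 0, 0, 0] 49.77
slope deg 48.70636046460318 z at hinge 0.004679141199078057
 rel 43450
side 1141 [0, 0, 0, 0, 0, 0, 0, 292, 698, 151, 0, 0, 0, 0, 0, 0, 0] 46.61
slope deg 49.55429168110362 z at hinge -0.013079033149532638
 rel 44354
wrist 8084 [0, 0, 0, 0, 0, 0, 0, 0, 1618, 5853, 483, 128, 2, 0, 0, 0, 0] 49.12
slope deg 44.735577781627505 z at hinge 0.02230208719867541
 rel 127344
```

```bash
python3 - <<'E'
from h import *
a=np.radians(15.6); ex=np.array([np.cos(a),np.sin(a)]); ey=np.array([-ex[1],ex[0]]); H=np.array([.752,.2466])
for n in('scene','side','wrist'):
    c=load(n+'L1.png'); X=pts(c); f=(H-X[...,:2])@ex; l=(X[...,:2]-H)@ey; z=X[...,2]-.108
    ang=np.degrees(np.arctan2(z,f)); r=np.hypot(z,f)
    m=(abs(l)<.105)&(r<.225)&(r>.04)&(ang>42)&(ang<58)&(c['depth']>0)
    p=np.c_[f[m],z[m]]; rng=np.random.default_rng(1); best=0
    for _ in range(600):
        u,v=p[rng.choice(len(p),2,0)]
        d=v-u; L=np.hypot(*d)
        if L<.05: continue
        k=abs((p-u)@np.array([-d[1],d[0]])/L)<.002
        if k.sum()>best: best=k.sum(); kb=k
    q=p[kb]; w=np.linalg.svd(q-q.mean(0),full_matrices=False)[2][0]; nn=np.array([-w[1],w[0]])*np.sign(w[0])
    print(n,len(p),best,'deg',np.degrees(np.arctan2(w[1],w[0]))%180,'offset mm',1000*(q.mean(0)@nn))
c=load('scene0.png'); # other objects unmoved check later: chuck
d=load('sideL1.png'); b=load('s12.png'); df=cv2.absdiff(d['color'],b['color']).max(-1)[250:480,240:520]; print('moved px in chuck area',(df>60).sum())
E
```

```text
scene 3843 2411 deg 48.5459907616833 offset mm 3.238437399736782
side 936 936 deg 48.77053099286704 offset mm -7.114932114986261
wrist 2133 1919 deg 48.62357810775222 offset mm 3.5767674249024135
moved px in chuck area 9616
```

```bash
python3 - <<'E'
from m import *
a=np.radians(15.6); ex=np.array([np.cos(a),np.sin(a)]); ey=np.array([-ex[1],ex[0]]); H=np.array([.752,.2466])
for n in('scene0','side0','w13'):
    c=load(n+'.png'); X=pts(c); f=(H-X[...,:2])@ex; l=(X[...,:2]-H)@ey; z=X[...,2]-.108
    m=(abs(l)<.105)&(f>.0)&(f<.228)&(abs(z)<.02)&(c['depth']>0)
    if m.sum()<50: continue
    p=np.c_[f[m],z[m]]; 
    for it in range(4):
        k=np.polyfit(p[:,0],p[:,1],1); p=p[abs(p[:,1]-np.polyval(k,p[:,0]))<.004]
    print(n,len(p),'deg',np.degrees(np.arctan(k[0])),'z at f=.11 mm',1000*np.polyval(k,.11))
for n in('sideL1','sceneL1'):
    c=load(n+'.png'); F,nn,uv,k,rm=face(c,np.array([.597,-.283,.056]),.035); print(n,F.round(4),nn.round(3))
E
```

```text
scene0 3134 deg 0.02837920593599605 z at f=.11 mm 2.4397989285240658
side0 3383 deg -0.03522998578823917 z at f=.11 mm 0.387635757351423
w13 18455 deg 0.16128781136774356 z at f=.11 mm 1.7775024617713657
sideL1 [ 0.5965 -0.2853  0.0553] [-0.002 -0.012  1.   ]
sceneL1 [ 0.599 -0.281  0.057] [-0.015  0.007  1.   ]
```

The slope fit reads 0° on the shut lid, so the 48.6° reading in all three views is trustworthy. I add about 1.3°.

Emit:
play_rows(
  commands=[
    [-1,-0.012,0,-0.01,0],
    [-1,-0.024,0,-0.02,0],
    [-1,-0.024,0,-0.02,0],
    [-1,-0.024,0,-0.02,0],
    [-1,-0.024,0,-0.02,0],
  ],
)

```text
clock: 17.55
tool_pos: [0.5861, 0.2003, 0.3203]
orientation: [-0.0, -0.136, 0.991, -0.001]
ft_force: [-1.9, -6.2, -0.6]
finger_gap: 0.0212
gripper_force: 33.1
```

```bash
python3 lid.py L2 | head -3; python3 - <<'E'
from h import *
a=np.radians(15.6); ex=np.array([np.cos(a),np.sin(a)]); ey=np.array([-ex[1],ex[0]]); H=np.array([.752,.2466])
for n in('scene','side','wrist'):
    c=load(n+'L2.png'); X=pts(c); f=(H-X[...,:2])@ex; l=(X[...,:2]-H)@ey; z=X[...,2]-.108
    ang=np.degrees(np.arctan2(z,f)); r=np.hypot(z,f)
    m=(abs(l)<.105)&(r<.225)&(r>.04)&(ang>42)&(ang<58)&(c['depth']>0)
    p=np.c_[f[m],z[m]]; rng=np.random.default_rng(1); best=0
    for _ in range(600):
        u,v=p[rng.choice(len(p),2,0)]; d=v-u; L=np.hypot(*d)
        if L<.05: continue
        k=abs((p-u)@np.array([-d[1],d[0]])/L)<.002
        if k.sum()>best: best=k.sum(); kb=k
    q=p[kb]; w=np.linalg.svd(q-q.mean(0),full_matrices=False)[2][0]
    print(n,best,'deg',np.degrees(np.arctan2(w[1],w[0]))%180)
s=env.sense(); print(s['dq'].round(3))
E
```

```text
17.55 [0.5861 0.2003 0.3203] [-1.9 -6.2 -0.6] 0.021199355136124226 33.067962527275085
H [0.75198022 0.24664619]
TCP angle 50.945609838111395 r 0.27340050861295034
scene 2436 deg 49.868095022692984
side 1098 deg 49.94960555562153
wrist 1956 deg 49.86573393899582
[ 0.     0.    -0.001  0.     0.002 -0.003]
```

All three views read 49.9° with the lid held still, so I hand the job in.

```bash
python3 -c "
from bench import env
print(env.job_done())"
```

```text
the job is handed in; nothing more can be done
None
```

The small chuck is fully home in the empty stand, grooved face up and released, and the arm is holding the coater's lid still at about 49.9° by its pull; I handed the job in at about 17.7 s, and no verdict came back.

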